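# Clear the scraps and hold the enabling paddle at mid travel

### The job

Make the bench ready for a machine run: with the push block held in the gripper, sweep all four sawn wood scraps fully into the three-sided scrap bay without touching them with the fingers, and stand the push block back upright on the worktop, outside the bay. Then press the spring paddle of the enabling switch down to its middle position, where it lies level, and keep it there: never press it all the way down (that trips it) and do not press it before the scraps are in. Finish while still holding the paddle level with the gripper.

Things in the scene. Friction and masses are not known exactly. Their poses are not given: they have to be found in the camera images.
- scrap_bay: Fixed scrap bay: U of three aluminium fences standing on the bare worktop (no floor of its own), fences 34 mm high and 10 mm thick, inside 170 mm wide (its y) and 135 mm deep (its x), open on its -x side. Origin: on the worktop at the middle of its outline. A sweep along its +x goes straight in.
- bay_mouth (a point): Middle of the bay's open side, on the worktop, 72.5 mm from the bay's origin towards its -x; same axes as the bay (x points into the bay, the back fence begins at x = 135 mm).
- push_block: Loose wooden push block, 250 g, upright: board 26 mm (its x) by 140 mm (y), 28 mm high, front face at x = +13 mm; at its ends two wings, 124 mm apart inside, reach forward to x = +31 mm; on top an upright dark grip 26 mm thick (x), 50 mm wide (y), from 28 to 81 mm high. Origin: on the underside below the grip's centre. Push with its +x side.
- push_grip (a point): Centre of the push block's grip at the height to hold it, 60 mm above the block's underside; take it from above, fingers closing along the block's x (26 mm) above the board.
- scrap_0: Loose sawn scrap of dark wood, 28 x 36 x 24 mm high (x, y, z), 30 g, one of four; lies in front of the scrap bay. Origin: centre of its underside.
- scrap_1: Loose sawn scrap of dark wood, 24 x 44 x 22 mm high (x, y, z), 30 g, one of four; lies in front of the scrap bay. Origin: centre of its underside.
- scrap_2: Loose sawn scrap of dark wood, 32 x 32 x 24 mm high (x, y, z), 30 g, one of four; lies in front of the scrap bay. Origin: centre of its underside.
- scrap_3: Loose sawn scrap of dark wood, 26 x 40 x 28 mm high (x, y, z), 30 g, one of four; lies in front of the scrap bay. Origin: centre of its underside.
- switch_box: Fixed enabling switch: grey enclosure 150 x 80 x 45 mm high on a steel flange, with a spring paddle on top. Origin: on the worktop under its centre; x points from the paddle's free end (near the robot) to its hinge, which lies along y at x = +50 mm, 75 mm high. An aluminium gauge strip with three ticks (released, level, bottomed) stands beside the free end at y = +42 mm, 100 mm high.
- paddle (a joint): Hinge angle of the paddle (dark steel plate 105 x 32 mm), rad: 0 released (free end tilted up 0.175 rad), 0.175 level = middle position, 0.35 bottomed. Springs back when let go; pressed at the pad's centre it takes about 3 N to start, 6 N at level, 9.5 N at the bottom; the pad's centre moves 29 mm in all.
- paddle_pad (a point): Centre of the top of the ribbed rubber pad near the paddle's free end (pad 40 x 30 mm), 83 mm from the hinge along the paddle and 8 mm above its mid-plane; moves with the paddle. About 97 mm above the worktop when released, 83 mm when level. Press down here with the fingertips.

How it is judged:
On the way, in this order (a step that is already met when the one before it is completed fails the run):
1. all four scraps are in the bay, the push block still in the gripper (x of scrap_0 in the frame of bay_mouth between 0.02 and 0.14 m and y of scrap_0 in the frame of bay_mouth between -0.085 and 0.085 m and height (world z) of each of scrap_0, scrap_1, scrap_2, scrap_3 below 0.03 m and x of scrap_1 in the frame of bay_mouth between 0.02 and 0.14 m and y of scrap_1 in the frame of bay_mouth between -0.085 and 0.085 m and x of scrap_2 in the frame of bay_mouth between 0.02 and 0.14 m and y of scrap_2 in the frame of bay_mouth between -0.085 and 0.085 m and x of scrap_3 in the frame of bay_mouth between 0.02 and 0.14 m and y of scrap_3 in the frame of bay_mouth between -0.085 and 0.085 m and contact force between the fingers and push_block above 1 N), for 0.1 s.
2. the push block stands upright on the worktop outside the bay, let go (x of scrap_0 in the frame of bay_mouth between 0.02 and 0.14 m and y of scrap_0 in the frame of bay_mouth between -0.085 and 0.085 m and height (world z) of each of scrap_0, scrap_1, scrap_2, scrap_3 below 0.03 m and x of scrap_1 in the frame of bay_mouth between 0.02 and 0.14 m and y of scrap_1 in the frame of bay_mouth between -0.085 and 0.085 m and x of scrap_2 in the frame of bay_mouth between 0.02 and 0.14 m and y of scrap_2 in the frame of bay_mouth between -0.085 and 0.085 m and x of scrap_3 in the frame of bay_mouth between 0.02 and 0.14 m and y of scrap_3 in the frame of bay_mouth between -0.085 and 0.085 m and angle between push_block's own z axis and vertical below 0.1 rad and height (world z) of push_block below 0.006 m and x of push_block in the frame of bay_mouth below -0.03 m and contact force between each of the arm, the fingers and push_block below 0.1 N and linear speed of push_block below 0.02 m/s), for 0.2 s.
At the end, for the whole second after the job is handed in: All four scraps rest in the bay (centres at least 20 mm inside the mouth), the push block stands upright and let go on the worktop with its origin at least 30 mm outside the mouth, and the gripper itself holds the paddle still within 0.07 rad (4 degrees) of level, pressing on it with more than 2 N (all of step 2 and value of joint paddle between 0.105 and 0.245 rad and velocity of joint paddle between -0.1 and 0.1 rad/s and contact force between any of the fingers, the arm and paddle above 2 N and contact force between push_block and paddle below 0.1 N and linear speed of each of scrap_0, scrap_1, scrap_2, scrap_3 below 0.02 m/s); the arm keeps its last pose, push and grip.
It fails at once if a scrap is touched by the gripper or arm instead of the push block (contact force between any of the fingers, the arm and scrap_0 above 0.5 N or contact force between any of the fingers, the arm and scrap_1 above 0.5 N or contact force between any of the fingers, the arm and scrap_2 above 0.5 N or contact force between any of the fingers, the arm and scrap_3 above 0.5 N).
It fails at once if the paddle is pressed all the way down (past 0.32 rad) (value of joint paddle above 0.32 rad).
It fails at once if the paddle is pressed before all scraps are in the bay (value of joint paddle above 0.07 rad and not ((x of scrap_0 in the frame of bay_mouth between 0.02 and 0.14 m and y of scrap_0 in the frame of bay_mouth between -0.085 and 0.085 m and height (world z) of scrap_0 below 0.03 m) and (x of scrap_1 in the frame of bay_mouth between 0.02 and 0.14 m and y of scrap_1 in the frame of bay_mouth between -0.085 and 0.085 m and height (world z) of scrap_1 below 0.03 m) and (x of scrap_2 in the frame of bay_mouth between 0.02 and 0.14 m and y of scrap_2 in the frame of bay_mouth between -0.085 and 0.085 m and height (world z) of scrap_2 below 0.03 m) and (x of scrap_3 in the frame of bay_mouth between 0.02 and 0.14 m and y of scrap_3 in the frame of bay_mouth between -0.085 and 0.085 m and height (world z) of scrap_3 below 0.03 m))).
It also fails if it takes over 58 s, if anything falls off the work surface, if the arm or the gripper's body presses on something with over 40 N, if the wrist force passes 120 N, or if a joint passes its speed limit or range.

### The arm

A 6-joint arm with a two-finger parallel gripper is mounted at the origin on the work surface; the furniture and walls round the work are solid. World frame = base frame: x ahead of the robot, y to its left, z up, the work surface at z = 0. Lengths are in m, angles in rad, forces in N, time in s.
With the tool pointing down it reaches from about 0.425 to 0.95 m from the base axis. Payload 3.5 kg.
Tool frame: the origin (TCP) lies between the finger pads; the fingertips stand 8 mm ahead of it and the grasp point (between the pads) lies 11 mm behind it; z points along the fingers, y is the line along which they close (so a half turn about z gives the same grasp; the last joint's range is limited). The gripper opens to 85 mm and grips with 20 to 120 N. Pads are 22 mm wide; open, the fingers measure 114 mm over their backs; the gripper's body (76 mm by 85 mm) begins 54 mm behind the grasp point. The pads swing forward as they close: fully open they stand 13 mm farther back than shut.
Start: joints at [-1.285, 0.286, 1.577, -0, 1.279, -0.15], TCP at [0.285, -0.612, 0.239] pointing down, gripper open.
Joint ranges: [-2.77, 2.77], [-0.9, 2.22], [0.21, 2.48], [-1.53, 4.67], [0.24, 2.81], [-2.84, 2.84]. Speed limits (rad/s): [2.79, 2.79, 3.14, 3.14, 3.14, 3.14].

### API

Orientations are given as a unit quaternion [x, y, z, w].
In Python, from bench import bot gives the robot as it stands.
- The arm moves only by the shell command python3 -m crank 'ROWS' [OPENING] [FORCE]. ROWS is JSON, a list of rows, each a list of 6 numbers: the shift along the tool's x, y, z scaled (see below), then the turn, a rotation vector about the tool's x, y, z scaled (see below). In form: [[tx, ty, tz, ax, ay, az], ...]. A call has 1 to 10 rows; each row shifts and turns the commanded pose from where the row before left it, along the tool's axes as they then stand; what a row does not reach is not made up. The controller multiplies each number of a shift by 30 mm and each number of a turn by 0.12 rad. A row lasts 1/8 s, in which the tool goes at most 62.5 mm and 10.7 degrees, less where a joint would pass 70% of its speed; a pose out of reach is approached as far as the arm can. A call with a number of a shift or a turn outside -1 to 1 is refused whole. A call with a gripper value outside its range is refused whole. OPENING is the opening, from -1 (shut) to 1 (fully open), so that 0 is half open, set as the call begins (- or left out, the last holds). The fingers move at their own pace and stop on an object; FORCE is the grip in N (left out, the last holds). Time passes only in rows, so rows that do not move let the fingers close. It gives the time, the measured TCP pose, the force, the opening and the grip force at its end, in the units of the state.
- bot.state(): the state, without advancing time (a new reading comes with each control period).
- bot.camera(name): name is "scene" or "top"; returns the picture (420x560x3 uint8, red, green, blue); there is no depth.
- bot.calibration(name): a dict with "camera_matrix" (3x3 intrinsics, pixels), "k1" (the pictures are not rectified: a ray, as slopes to the right and down, at radius r is drawn at 1 + k1 r^2 times it, then the intrinsics apply), "extrinsics" (4x4, takes a point from camera to world coordinates). Camera axes: x right, y down, z forward; pixel columns grow to the right and rows downward; lengths in m; the calibration is good to about 2 mm. A picture is of the moment at which its call begins. calibration takes no time and is no camera call.
- bot.finish_job(): hands the job in; it is judged then, once.
Trained networks look in the newest picture that a camera, given by its name, has taken for a name from the list of things; names that differ only in an ending like _2 or _b are one class to them, and where a whole thing is asked for, a point or a joint stands for the part that bears it (a point fixed in the world has none). Each returns a list of dicts, best first, with "confidence" (0 to 1); they miss things now and then, are a little off and sometimes report something else, mostly with a low value. They report only what shows in the picture. A call takes as long as a camera call.
- bot.look_for(camera, target): "rect" ([left, top, right, bottom] in pixels, round what is visible of it).
The state is a dict: "time": time; "joints": joint angles; "qvel": joint speeds; "tau": joint torques, N m; "eef_pos": TCP position; "orientation": TCP orientation; "ft_force": force on the tool from outside, world axes, zero at the start; "wrist_torque": the same for the moment, N m; "width": finger opening in m; "grip_force": force on a finger pad.
Only numpy, scipy, OpenCV 4.12 (cv2) and the standard library are available. Lean on these libraries where they do the work, as an engineer would, in place of code of your own. Each camera call takes 0.05 s, during which the arm holds its last target. There are 200 camera calls.

## Working session

There is one attempt and no reset: what is moved stays moved. The work goes in short steps, Python scripts to look and compute and a shell command to move; the robot and the scene stay as the last step left them, time stands still between calls to the robot, and variables do not carry over. Pictures are saved under pics/ and viewed, at most 10 in all, crops included, and the job is handed in when it is done.

```bash
mkdir -p pics; cat > h.py <<'E'
import numpy as np, cv2
from bench import bot
def snap(cam,fn=None):
    im=bot.camera(cam)
    if fn: cv2.imwrite('pics/'+fn,cv2.cvtColor(im,cv2.COLOR_RGB2BGR))
    return im
def ray(cam,u,v):
    c=bot.calibration(cam);K=np.array(c['camera_matrix']);E=np.array(c['extrinsics'])
    d=np.array([(u-K[0,2])/K[0,0],(v-K[1,2])/K[1,1]]);s=d.copy()
    for _ in range(20): s=d/(1+c['k1']*(s@s))
    return E[:3,3],E[:3,:3]@np.array([s[0],s[1],1])
def pt(cam,u,v,z):
    o,r=ray(cam,u,v);return (o+r*(z-o[2])/r[2]).round(4)
def proj(cam,P):
    c=bot.calibration(cam);K=np.array(c['camera_matrix']);E=np.array(c['extrinsics'])
    q=E[:3,:3].T@(np.array(P)-E[:3,3]);s=q[:2]/q[2];s=s*(1+c['k1']*(s@s))
    return (K[:2,:2]@s+K[:2,2]).round(1)
E
python3 - <<'E'
from h import *
snap('top','t0.png');snap('scene','s0.png')
for c in('top','scene'):
    print(c,np.array(bot.calibration(c)['extrinsics'])[:3,3])
    for n in('scrap_bay','push_block','scrap_0','switch_box','paddle'):
        print(n,[(np.round(d['rect'],0).tolist(),round(d['confidence'],2)) for d in bot.look_for(c,n)][:6])
s=bot.state();print(s['orientation'],s['eef_pos'],s['width'],s['time'])
E
```

```text
top [0.30827227 0.00644815 1.20771776]
scrap_bay [([392.0, 180.0, 464.0, 268.0], 0.83)]
push_block [([247.0, 165.0, 283.0, 226.0], 0.73)]
scrap_0 [([355.0, 211.0, 369.0, 230.0], 0.78), ([351.0, 189.0, 370.0, 210.0], 0.64), ([159.0, 193.0, 182.0, 240.0], 0.61), ([334.0, 189.0, 346.0, 204.0], 0.5), ([325.0, 211.0, 342.0, 228.0], 0.44), ([154.0, 175.0, 206.0, 259.0], 0.19)]
switch_box [([154.0, 176.0, 207.0, 259.0], 0.74), ([348.0, 190.0, 370.0, 207.0], 0.71)]
paddle [([158.0, 192.0, 181.0, 243.0], 0.97), ([154.0, 176.0, 204.0, 258.0], 0.23)]
scene [-0.18215044 -0.41657998  0.70438514]
scrap_bay [([347.0, 255.0, 461.0, 355.0], 0.88)]
push_block [([240.0, 184.0, 292.0, 228.0], 0.68)]
scrap_0 [([321.0, 228.0, 337.0, 253.0], 0.78), ([304.0, 246.0, 321.0, 263.0], 0.67), ([326.0, 255.0, 348.0, 276.0], 0.64)]
switch_box []
paddle []
[ 9.76350350e-01  2.16194342e-01 -5.08474862e-06  6.08027929e-06] [ 0.2849698  -0.61188695  0.2393473 ] 0.08555348432560363 0.6
```

View pics/t0.png

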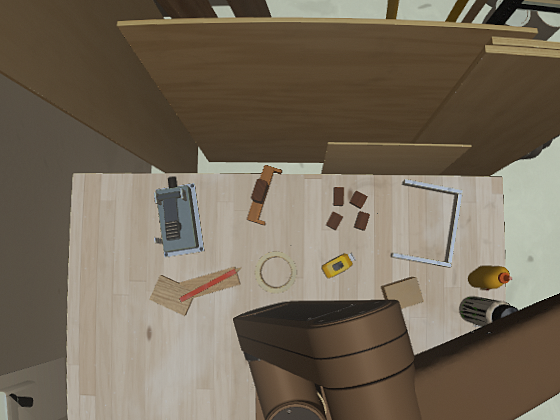

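View pics/s0.png

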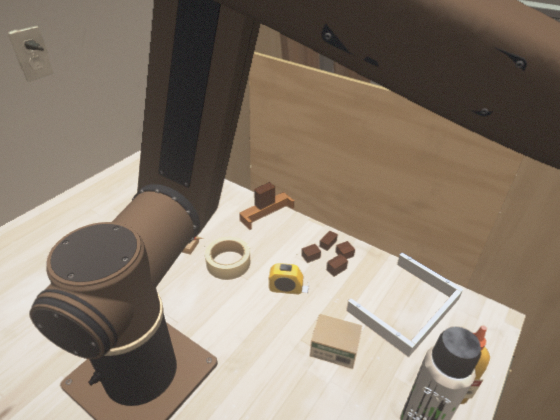

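The top picture shows world +x up and world −y to the right. The bay is at about (392–464, 180–268) and opens left. The scraps are at about (348, 208), the push block at (265, 195) and the switch at (180, 218). I'll take a magnified crop for the corners.

```bash
python3 - <<'E'
from h import *
im=cv2.imread('pics/t0.png')
a=cv2.resize(im[160:275,225:475],None,fx=3.2,fy=3.2,interpolation=cv2.INTER_CUBIC)
b=cv2.resize(im[165:265,140:300],None,fx=2.2,fy=2.2,interpolation=cv2.INTER_CUBIC)
o=np.zeros((600,800,3),np.uint8);o[:a.shape[0],:a.shape[1]]=a
o[372:372+b.shape[0],:b.shape[1]]=b;cv2.imwrite('pics/c0.png',o)
g=lambda u,v,z:print((u,v),pt('top',u,v,z))
hsv=cv2.cvtColor(im,cv2.COLOR_BGR2HSV)
# dark wood mask
m=((im[:,:,2]<120)&(hsv[:,:,1]>90)).astype(np.uint8);m[:165]=0;m[275:]=0;m[:,:225]=0;m[:,390:]=0
n,l,s,c=cv2.connectedComponentsWithStats(m)
for i in range(1,n):
    if s[i,4]>50:
        r=cv2.minAreaRect(np.argwhere(l==i)[:,::-1].astype(np.float32));print(s[i],np.round(r[0],1),np.round(r[1],1),round(r[2]),pt('top',*r[0],.022))
print('bay')
for p in((404,182),(464,192),(452,266),(392,255)): g(*p,.034)
E
```

```text
[322 165  68  10 568] [355.5 169.5] [ 9. 67.] 90 [ 0.5376 -0.1397  0.022 ]
[252 169  30  51 317] [261.7 190.4] [18.5 54.6] 26 [0.4839 0.0871 0.022 ]
[334 187  10  18 173] [338.5 195.5] [17.  9.] 90 [ 0.4734 -0.0982  0.022 ]
[350 191  17  17 173] [358.3 198.9] [13. 13.] 27 [ 0.4657 -0.1461  0.022 ]
[355 211  15  19 181] [362.  220.2] [10.8 16.8] 18 [ 0.4143 -0.1548  0.022 ]
[327 212  16  18 163] [334.2 220.2] [10.8 14.9] 29 [ 0.4137 -0.0879  0.022 ]
bay
(404, 182) [ 0.5064 -0.2557  0.034 ]
(464, 192) [ 0.4842 -0.4043  0.034 ]
(452, 266) [ 0.3052 -0.3707  0.034 ]
(392, 255) [ 0.331  -0.2248  0.034 ]
```

View pics/c0.png

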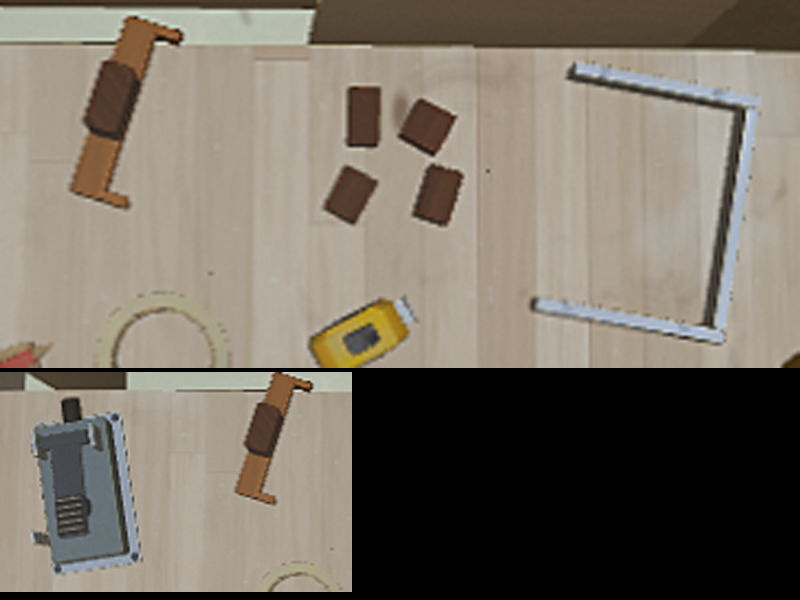

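```bash
cat > k.py <<'E'
from h import *
from scipy.optimize import least_squares as ls
def R(a): return np.array([[np.cos(a),-np.sin(a)],[np.sin(a),np.cos(a)]])
def fit(cam,model,px,x0):
    f=lambda p: np.concatenate([proj(cam,[*(R(p[2])@m[:2]+p[:2]),m[2]])-q for m,q in zip(np.array(model),px)])
    r=ls(f,x0,diff_step=1e-2);return r.x.round(4),np.abs(r.fun).max()
E
python3 - <<'E'
from k import *
c=lambda u,v:(225+u/3.2,160+v/3.2)
print('bay',fit('top',[(-.0725,.095,.034),(.0725,.095,.034),(.0725,-.095,.034),(-.0725,-.095,.034)],[c(574,64),c(758,99),c(722,342),c(532,298)],[.4,-.3,-1.7]))
print('block',fit('top',[(.031,.070,.028),(.031,-.070,.028),(-.013,.07,.028),(-.013,-.07,.028)],[c(183,36),c(129,207),c(128,17),c(70,191)],[.48,.09,-1.9]))
d=lambda u,v:(140+u/2.2,165+(v-372)/2.2)
print('flange', [pt('top',*d(*p),.003) for p in((118,413),(142,560),(57,573),(34,425))])
print('pad', [pt('top',*d(*p),.097) for p in((57,494),(87,494),(90,534),(59,538))], pt('top',*d(73,515),.097))
print('hinge ends',[pt('top',*d(*p),.08) for p in((36,440),(92,432))])
E
```

```text
bay (array([ 0.4093, -0.3115, -1.7591]), np.float64(2.4749999999999943))
block (array([ 0.4745,  0.0875, -1.8654]), np.float64(0.9499999999999886))
flange [array([0.5024, 0.2576, 0.003 ]), array([0.338 , 0.2256, 0.003 ]), array([0.3219, 0.3213, 0.003 ]), array([0.4882, 0.3538, 0.003 ])]
pad [array([0.4023, 0.2993, 0.097 ]), array([0.4027, 0.2677, 0.097 ]), array([0.3615, 0.2633, 0.097 ]), array([0.3569, 0.2957, 0.097 ])] [0.3808 0.2817 0.097 ]
hinge ends [array([0.4607, 0.3287, 0.08  ]), array([0.4696, 0.2686, 0.08  ])]
```

```bash
cat > go.py <<'E'
import sys,numpy as np
from bench import bot
from scipy.spatial.transform import Rotation as Ro
def go(x,y,z,th):
    s=bot.state();r=Ro.from_quat(s['orientation']).as_matrix();p=np.array(s['eef_pos'])
    T=np.array([[np.cos(th),np.sin(th),0],[np.sin(th),-np.cos(th),0],[0,0,-1.]]).T.T
    T=np.array([[np.cos(th),np.sin(th),0],[np.sin(th),-np.cos(th),0],[0,0,-1.]])
    T=T.T if False else np.column_stack([[np.cos(th),np.sin(th),0],[np.sin(th),-np.cos(th),0],[0,0,-1.]])
    print('t',round(s['time'],2),'p',p.round(4),'shift units now-axes',(r.T@(np.array([x,y,z])-p)/.03).round(2),'final-axes',(T.T@(np.array([x,y,z])-p)/.03).round(2),'turn units',(Ro.from_matrix(r.T@T).as_rotvec()/.12).round(2),'F',np.round(s['ft_force'],1),'w',round(s['width'],4),'g',round(s['grip_force'],1))
if __name__=='__main__': go(*map(float,sys.argv[1:]))
E
sed -i '/T.T$/d;/^    T=np.array(\[\[np.cos(th),np.sin(th),0\],\[np.sin(th),-np.cos(th),0\],\[0,0,-1.\]\])$/d;s/T.T if False else //' go.py
python3 -m crank '[[0,0,0,0,0,1],[0,0,0,0,0,1],[0,0,0,0,0,1],[0,0,0,0,0,1],[0,0,0,0,0,1],[0,0,0,0,0,1]]' 1
python3 -m crank '[[0,-1,0,0,0,0],[0,-1,0,0,0,0],[0,-1,0,0,0,0],[0,-1,0,0,0,0],[0,-1,0,0,0,0],[0,-1,0,0,0,0],[0,-1,0,0,0,0],[0,-1,0,0,0,0],[0,-1,0,0,0,0],[0,-1,0,0,0,0]]'
python3 go.py 0.4745 0.0875 0.15 -0.294
```

```text
time: 1.35
eef_pos: [0.285, -0.6119, 0.2394]
orientation: [0.99, -0.144, 0.0, 0.0]
ft_force: [-0.3, -0.1, -0.2]
width: 0.0855
grip_force: 0.0
time: 2.6
eef_pos: [0.3693, -0.323, 0.2395]
orientation: [0.99, -0.142, 0.0, 0.0]
ft_force: [0.7, 0.6, 0.3]
width: 0.0855
grip_force: 0.0
t 2.6 p [ 0.3693 -0.323   0.2395] shift units now-axes [ -0.47 -14.12   2.98] final-axes [ -0.61 -14.11   2.98] turn units [ 0.   -0.    0.08] F [0.7 0.6 0.3] w 0.0855 g 0.0
```

```bash

python3 -m crank '[[0,-1,0,0,0,0],[0,-1,0,0,0,0],[0,-1,0,0,0,0],[0,-1,0,0,0,0],[0,-1,0,0,0,0],[0,-1,0,0,0,0],[0,-1,0,0,0,0],[0,-1,0,0,0,0],[0,-1,0,0,0,0],[0,-1,0,0,0,0]]' >/dev/null
python3 -m crank '[[-0.5,-1,0,0,0,0],[0,-1,0,0,0,0],[0,-1,0,0,0,0],[0,-1,0,0,0,0.1],[0,0,1,0,0,0],[0,0,1,0,0,0],[0,0,1,0,0,0],[0,0,0,0,0,0]]'>/dev/null
python3 go.py 0.4745 0.0875 0.049 -0.294
python3 - <<'E'
from h import *
snap('top');a=snap('scene');t=bot.camera('top')
b=np.zeros((600,800,3),np.uint8)
x=cv2.resize(t[150:250,200:310],None,fx=3.6,fy=3.6,interpolation=cv2.INTER_CUBIC);y=cv2.resize(a[110:240,200:330],None,fx=3,fy=3)
b[:x.shape[0],:x.shape[1]]=x;b[:y.shape[0],400:400+y.shape[1]]=y
cv2.imwrite('pics/g1.png',b[:400,:,::-1])
E
```

```text
t 4.85 p [0.4705 0.0835 0.147 ] shift units now-axes [ 0.11 -0.17  3.27] final-axes [ 0.09 -0.17  3.27] turn units [ 0.01  0.05 -0.02] F [0.8 0.1 0.8] w 0.0854 g 0.0
```

View pics/g1.png

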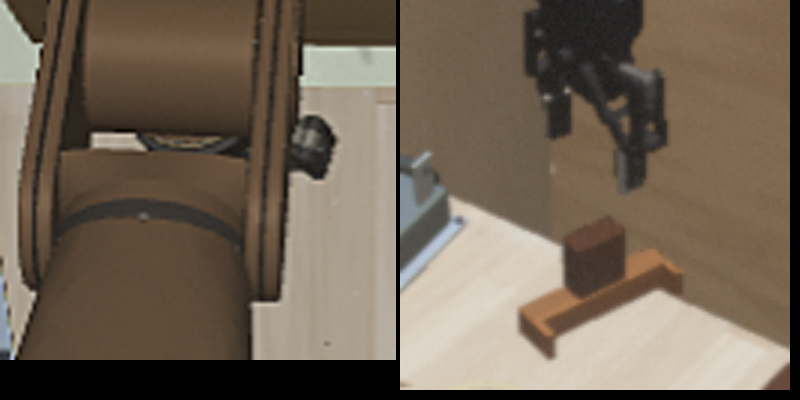

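The scene view shows the fingers above the grip, with the grip's top corners at crop (566,237), (625,225) and (608,217). I'll check these against the fitted pose.

```bash
python3 - <<'E'
from k import *
p=[.4745,.0875,-1.8654]
for m in [(.013,.025,.081),(.013,-.025,.081),(-.013,.025,.081),(-.013,-.025,.081),(.031,-.07,.028),(.031,.07,.028)]:
    q=proj('scene',[*(R(p[2])@m[:2]+p[:2]),m[2]]);print(m,(q-[200,110])*3+[400,0])
E
```

```text
(0.013, 0.025, 0.081) [625.9 231.6]
(0.013, -0.025, 0.081) [575.8 254.4]
(-0.013, 0.025, 0.081) [607.  216.3]
(-0.013, -0.025, 0.081) [556.9 238.5]
(0.031, -0.07, 0.028) [544.6 339.3]
(0.031, 0.07, 0.028) [681.1 272.7]
```

```bash

python3 -m crank '[[0.1,-0.15,0.8,0,0,0],[0,0,0.8,0,0,0],[0,0,0.8,0,0,0],[0,0,0.8,0,0,0],[0,0,0,0,0,0]]' 1 >/dev/null
python3 go.py 0.4745 0.0875 0.049 -0.294
python3 -m crank '[[0,0,0,0,0,0],[0,0,0,0,0,0],[0,0,0,0,0,0],[0,0,0,0,0,0],[0,0,0,0,0,0],[0,0,0,0,0,0]]' -1 50
```

```text
t 5.62 p [0.4764 0.0868 0.0532] shift units now-axes [-0.07 -0.    0.14] final-axes [-0.07 -0.    0.14] turn units [ 0.    0.01 -0.02] F [ 0.2  0.1 -0.7] w 0.0855 g 0.0
time: 6.38
eef_pos: [0.4775, 0.087, 0.0544]
orientation: [0.989, -0.148, 0.001, -0.0]
ft_force: [-0.4, 1.3, 5.8]
width: 0.0253
grip_force: 50.7
```

```bash

python3 -m crank '[[0,0,0,0,0,-0.44],[0,0,0,0,0,-0.44],[0,0,0,0,0,0],[0,0,0,0,0,0]]'
python3 go.py 0.4168 -0.2721 0.054 -0.188; python3 go.py 0.4168 -0.2721 0.054 -0.188 >/dev/null
python3 - <<'E'
from h import *
a=snap('scene');t=bot.camera('top')
b=np.zeros((600,800,3),np.uint8)
x=cv2.resize(t[160:275,225:475],None,fx=3.2,fy=3.2,interpolation=cv2.INTER_CUBIC);y=cv2.resize(a[140:280,200:360],None,fx=1.6,fy=1.6)
b[:x.shape[0],:x.shape[1]]=x;b[370:370+y.shape[0],:y.shape[1]]=y
cv2.imwrite('pics/g2.png',b[:,:,::-1])
E
```

```text
time: 6.88
eef_pos: [0.4776, 0.0868, 0.0544]
orientation: [0.996, -0.095, 0.001, 0.0]
ft_force: [-0.5, -0.1, 4.9]
width: 0.0254
grip_force: 50.8
t 6.88 p [0.4776 0.0868 0.0544] shift units now-axes [2.600e-01 1.213e+01 1.000e-02] final-axes [2.400e-01 1.213e+01 1.000e-02] turn units [ 0.   -0.02 -0.01] F [-0.5 -0.1  4.9] w 0.0254 g 50.8
```

View pics/g2.png

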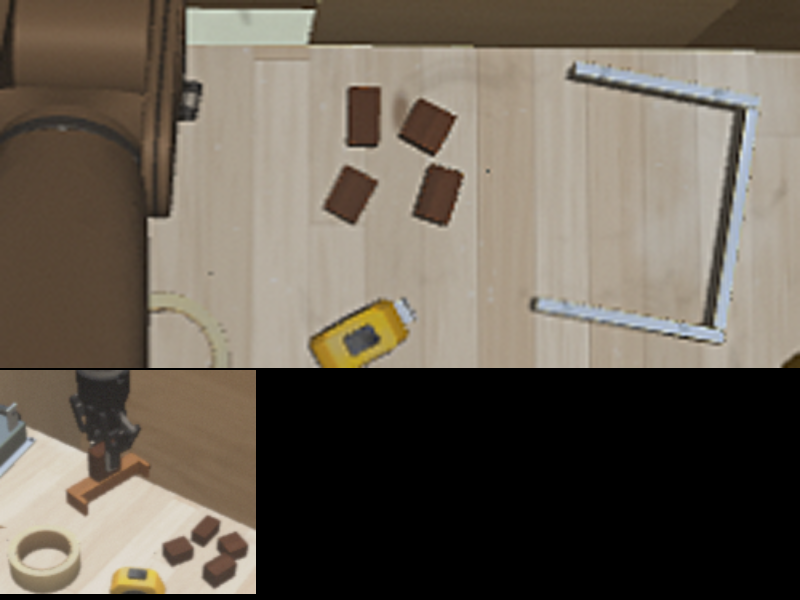

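```bash

python3 -m crank '[[0.15,0.5,0,0,0,0],[0,0.5,0,0,0,0],[0,0.5,0,0,0,0],[0,0.5,0,0,0,0],[0,0.5,0,0,0,0],[0,0.5,0,0,0,0]]'
python3 -m crank '[[0,0.4,0,0,0,0],[0,0.4,0,0,0,0],[0,0.4,0,0,0,0],[0,0.4,0,0,0,0],[0,0.4,0,0,0,0],[0,0.4,0,0,0,0],[0,0.4,0,0,0,0],[0,0,0,0,0,0]]'
python3 go.py 0.4168 -0.2721 0.054 -0.188
python3 - <<'E'
from h import *
a=snap('scene')
cv2.imwrite('pics/g3.png',cv2.resize(a[160:370,210:470],None,fx=2.8,fy=2.8,interpolation=cv2.INTER_CUBIC)[:,:,::-1])
E
```

```text
time: 7.72
eef_pos: [0.465, -0.0024, 0.0544]
orientation: [0.995, -0.096, 0.001, -0.001]
ft_force: [1.0, 3.6, 6.4]
width: 0.0251
grip_force: 50.9
time: 8.72
eef_pos: [0.4487, -0.0859, 0.0544]
orientation: [0.995, -0.096, 0.001, 0.0]
ft_force: [-1.9, -0.5, 6.3]
width: 0.0258
grip_force: 50.9
t 8.72 p [ 0.4487 -0.0859  0.0544] shift units now-axes [0.14 6.3  0.02] final-axes [0.11 6.3  0.01] turn units [ 0.   -0.02 -0.03] F [-1.9 -0.5  6.3] w 0.0258 g 50.9
```

View pics/g3.png

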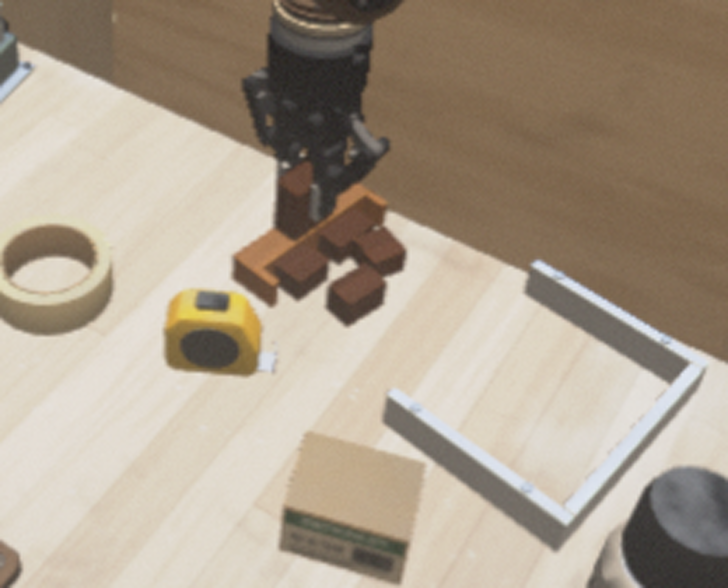

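All four scraps are gathered in front of the board, at about (300–400, 230–300), and the bay mouth is ahead. I'll continue the sweep.

```bash

python3 -m crank '[[0.05,0.35,0,0,0,0],[0.05,0.35,0,0,0,0],[0,0.35,0,0,0,0],[0,0.35,0,0,0,0],[0,0.35,0,0,0,0],[0,0.35,0,0,0,0],[0,0.35,0,0,0,0],[0,0.35,0,0,0,0],[0,0.35,0,0,0,0],[0,0.35,0,0,0,0]]'
python3 -m crank '[[0,0.35,0,0,0,0],[0,0.35,0,0,0,0],[0,0,0,0,0,0]]'
python3 go.py 0.4168 -0.2721 0.054 -0.188
python3 - <<'E'
from h import *
a=snap('scene')
cv2.imwrite('pics/g4.png',cv2.resize(a[160:370,210:470],None,fx=2.8,fy=2.8,interpolation=cv2.INTER_CUBIC)[:,:,::-1])
E
```

```text
time: 10.02
eef_pos: [0.4318, -0.1881, 0.0544]
orientation: [0.995, -0.096, 0.001, -0.001]
ft_force: [0.4, 5.7, 8.7]
width: 0.0256
grip_force: 51.2
time: 10.4
eef_pos: [0.4276, -0.21, 0.0544]
orientation: [0.995, -0.096, 0.001, 0.0]
ft_force: [-0.0, 1.8, 6.9]
width: 0.0254
grip_force: 51.0
t 10.4 p [ 0.4276 -0.21    0.0544] shift units now-axes [0.04 2.1  0.01] final-axes [0.03 2.1  0.01] turn units [ 0.   -0.01 -0.03] F [-0.   1.8  6.9] w 0.0254 g 51.0
```

View pics/g4.png

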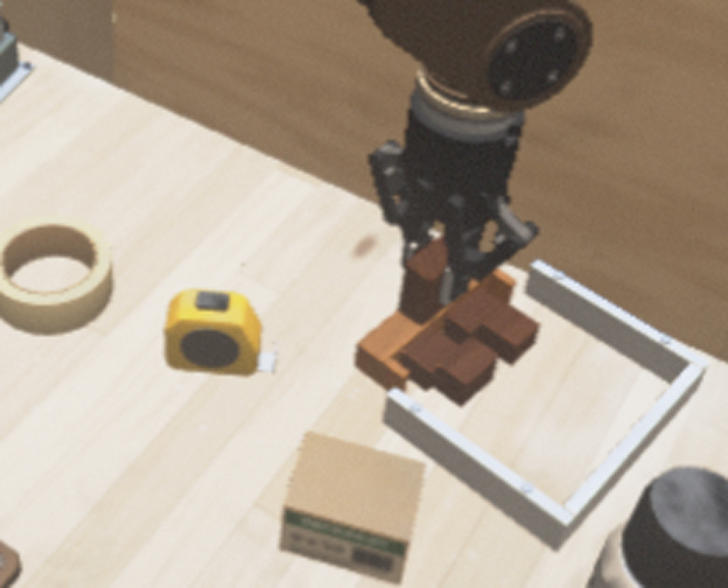

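```bash
python3 - <<'E'
from k import *
c=lambda u,v:(210+u/2.8,160+v/2.8)
r=R(-1.759)
for n,u,v,z in[('nearwing tip outer?',405,377,.028),('near board back corner',358,349,.028),('fence near tip outer',386,404,.034),('fence near tip inner',400,389,.034),('farwing',514,282,.028),('fence far inner',527,268,.034),('fence far outer',541,261,.034),('scrapR',538,325,.022),('scrap front',465,380,.022),('back inner far',683,372,.034),('back inner near',562,512,.034)]:
    p=pt('scene',*c(u,v),z);print(n,p,(r.T@(p[:2]-[.4229,-.2403])).round(3))
E
```

```text
nearwing tip outer? [ 0.3547 -0.2288  0.028 ] [ 0.001 -0.069]
near board back corner [ 0.3576 -0.1887  0.028 ] [-0.038 -0.074]
fence near tip outer [ 0.3211 -0.2308  0.034 ] [ 0.01  -0.102]
fence near tip inner [ 0.3384 -0.2325  0.034 ] [ 0.008 -0.084]
farwing [ 0.4874 -0.2538  0.028 ] [0.001 0.066]
fence far inner [ 0.5013 -0.2573  0.034 ] [0.002 0.08 ]
fence far outer [ 0.5149 -0.2632  0.034 ] [0.005 0.095]
scrapR [ 0.4625 -0.2853  0.022 ] [0.037 0.047]
scrap front [ 0.3824 -0.2634  0.022 ] [ 0.03  -0.035]
back inner far [ 0.4702 -0.3888  0.034 ] [0.137 0.074]
back inner near [ 0.3115 -0.3626  0.034 ] [ 0.141 -0.087]
```

The block is centred in the mouth with about 11 mm clear on each side and all the scraps ahead of it. I'll do the final push.

```bash

python3 -m crank '[[0,0.35,0,0,0,0],[0,0.35,0,0,0,0],[0,0.35,0,0,0,0],[0,0.35,0,0,0,0],[0,0.35,0,0,0,0],[0,0.35,0,0,0,0],[0,0.3,0,0,0,0],[0,0,0,0,0,0],[0,0,0,0,0,0],[0,0,0,0,0,0]]'
python3 - <<'E'
from h import *
a=snap('scene');t=bot.camera('top')
b=np.zeros((600,800,3),np.uint8)
x=cv2.resize(t[160:275,225:475],None,fx=2.2,fy=2.2);y=cv2.resize(a[190:370,310:470],None,fx=1.9,fy=1.9)
b[:x.shape[0],:x.shape[1]]=x;b[255:255+y.shape[0],:y.shape[1]]=y
cv2.imwrite('pics/g5.png',b[:,:560,::-1])
E
```

```text
time: 11.7
eef_pos: [0.4139, -0.2804, 0.0544]
orientation: [0.995, -0.095, 0.001, 0.0]
ft_force: [1.1, 2.0, 6.6]
width: 0.0255
grip_force: 51.0
```

View pics/g5.png

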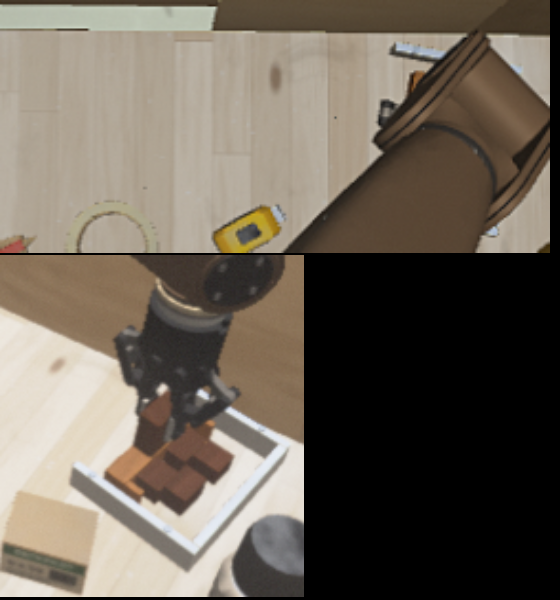

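All four scraps are in the bay, in front of the block. I'll retract straight back, release and rise.

```bash

python3 -m crank '[[0,-0.3,0,0,0,0],[0,-0.6,0,0,0,0],[0,-0.8,0,0,0,0],[0,-0.8,0,0,0,0],[0,-0.8,0,0,0,0],[0,-0.8,0,0,0,0],[0,-0.8,0,0,0,0],[0,-0.6,0,0,0,0],[0,-0.3,0,0,0,0],[0,0,0,0,0,0]]'
python3 -m crank '[[0,0,0,0,0,0],[0,0,0,0,0,0],[0,0,0,0,0,0],[0,0,0,0,0,0],[0,0,0,0,0,0],[0,0,0,0,0,0]]' 1
python3 -m crank '[[0,0,-0.4,0,0,0],[0,0,-1,0,0,0],[0,0,-1,0,0,0],[0,0,-1,0,0,0],[0,0,-1,0,0,0],[0,0,-0.6,0,0,0],[0,0,0,0,0,0]]'
python3 go.py 0.381 0.282 0.2 0.2
```

```text
time: 13.05
eef_pos: [0.4474, -0.1085, 0.0544]
orientation: [0.996, -0.094, 0.001, 0.0]
ft_force: [1.1, 0.7, 7.9]
width: 0.0257
grip_force: 51.9
time: 13.8
eef_pos: [0.4465, -0.109, 0.0533]
orientation: [0.995, -0.095, -0.0, -0.0]
ft_force: [-0.3, -0.2, -0.7]
width: 0.0855
grip_force: 0.0
time: 14.68
eef_pos: [0.4473, -0.1094, 0.2051]
orientation: [0.995, -0.095, 0.002, 0.001]
ft_force: [-1.1, 0.3, -0.7]
width: 0.0854
grip_force: 0.0
t 14.68 p [ 0.4473 -0.1094  0.2051] shift units now-axes [ -4.64 -12.39   0.14] final-axes [  0.43 -13.22   0.17] turn units [ 0.01 -0.03 -3.25] F [-1.1  0.3 -0.7] w 0.0854 g 0.0
```

```bash

python3 -m crank '[[0,0,0,0,0,-1],[0,0,0,0,0,-1],[0,0,0,0,0,-1],[0,0,0,0,0,-1],[0,0,0,0,0,-1],[0,0,0,0,0,-1],[0,0,0,0,0,-1],[0,0,0,0,0,-1]]' -1 30 >/dev/null
python3 -m crank '[[0,0,0,0,0,-1],[0,0,0,0,0,-1],[0,0,0,0,0,-1],[0,0,0,0,0,-1],[0,0,0,0,0,-1],[0,0,0,0,0,-1],[0,0,0,0,0,-1],[0,0,0,0,0,-1],[0,0,0,0,0,0]]'
python3 go.py 0.381 0.282 0.15 1.76
```

```text
time: 16.8
eef_pos: [0.4457, -0.1086, 0.2017]
orientation: [0.649, 0.76, -0.0, -0.001]
ft_force: [-0.4, -0.6, 0.2]
width: -0.0003
grip_force: 0.0
t 16.8 p [ 0.4457 -0.1086  0.2017] shift units now-axes [13.19 -0.09  1.75] final-axes [13.19  0.33  1.72] turn units [-0.02 -0.02 -0.27] F [-0.4 -0.6  0.2] w -0.0003 g 0.0
```

```bash

python3 -m crank '[[1,0,0,0,0,0],[1,0,0,0,0,0],[1,0,0,0,0,0],[1,0,0,0,0,0],[1,0,0,0,0,0],[1,0,0,0,0,0],[1,0,0,0,0,0],[1,0,0,0,0,0],[1,0,0,0,0,0]]' >/dev/null
python3 -m crank '[[1,0,0,0,0,0],[1,0,0,0,0,0],[1,0,0,0,0,0],[1,0,0,0,0,0],[0.2,0,0,0,0,-0.27],[0,0,0.8,0,0,0],[0,0,0.8,0,0,0],[0,0,0,0,0,0],[0,0,0,0,0,0]]'
python3 go.py 0.381 0.282 0.091 1.76
python3 - <<'E'
from h import *
a=bot.camera('scene');t=snap('top')
b=np.zeros((600,800,3),np.uint8)
x=cv2.resize(t[160:275,225:475],None,fx=3.2,fy=3.2,interpolation=cv2.INTER_CUBIC);y=cv2.resize(a[110:230,150:300],None,fx=1.9,fy=1.9)
b[:x.shape[0],:x.shape[1]]=x;b[370:370+y.shape[0],:y.shape[1]]=y
y=cv2.resize(a[200:340,290:470],None,fx=1.6,fy=1.6);b[370:370+y.shape[0],400:400+y.shape[1]]=y
cv2.imwrite('pics/g6.png',b[:,:,::-1])
E
```

```text
time: 19.05
eef_pos: [0.3844, 0.2818, 0.1559]
orientation: [0.637, 0.771, 0.0, 0.0]
ft_force: [-0.1, 1.0, -0.5]
width: -0.0001
grip_force: 0.0
t 19.05 p [0.3844 0.2818 0.1559] shift units now-axes [ 0.03 -0.11  2.16] final-axes [ 0.03 -0.11  2.16] turn units [ 0.01 -0.    0.01] F [-0.1  1.  -0.5] w -0.0001 g 0.0
```

View pics/g6.png

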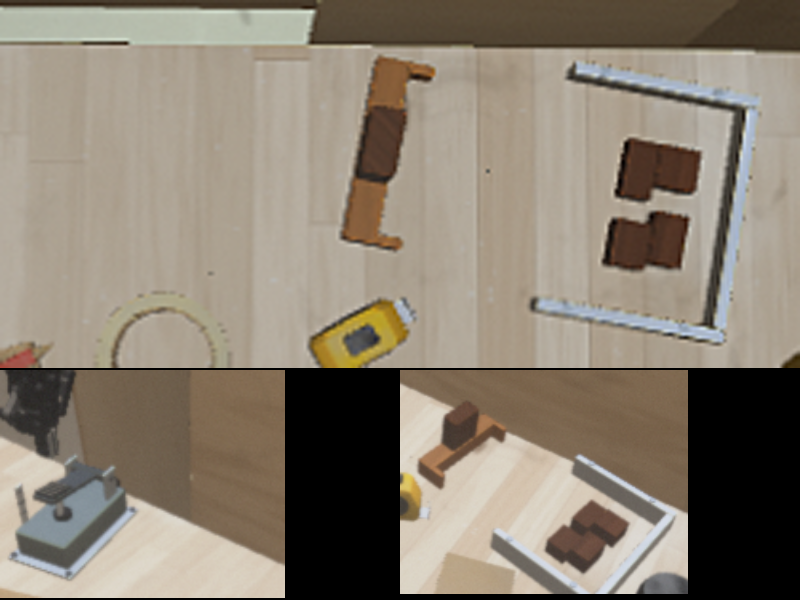

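The scraps are well inside the bay, with centres at (640–675, 165–240), and the block stands free at (380, 150). Next I'll press slowly.

```bash

python3 -m crank '[[0,-0.1,0.5,0,0,0],[0,0,0.5,0,0,0],[0,0,0.3,0,0,0],[0,0,0,0,0,0]]'
python3 -m crank '[[0,0,0.15,0,0,0],[0,0,0.15,0,0,0],[0,0,0.1,0,0,0],[0,0,0,0,0,0],[0,0,0,0,0,0]]'
python3 go.py 0.381 0.282 0.091 1.76
```

```text
time: 19.65
eef_pos: [0.3802, 0.2811, 0.1149]
orientation: [0.636, 0.771, -0.001, -0.001]
ft_force: [-1.2, -1.2, 0.2]
width: -0.0
grip_force: 0.0
time: 20.27
eef_pos: [0.3811, 0.2816, 0.1047]
orientation: [0.636, 0.771, 0.0, 0.0]
ft_force: [-1.2, 1.1, 4.3]
width: -0.0
grip_force: 1.4
t 20.27 p [0.3811 0.2816 0.1047] shift units now-axes [ 0.01 -0.    0.46] final-axes [ 0.01 -0.    0.46] turn units [ 0.   -0.    0.02] F [-1.2  1.1  4.3] w -0.0 g 1.4
```

```bash

python3 -m crank '[[0,0,0.12,0,0,0],[0,0,0.12,0,0,0],[0,0,0.12,0,0,0],[0,0,0.1,0,0,0],[0,0,0,0,0,0],[0,0,0,0,0,0],[0,0,0,0,0,0]]'
python3 go.py 0.381 0.282 0.091 1.76
python3 - <<'E'
from h import *
a=bot.camera('scene')
cv2.imwrite('pics/g7.png',cv2.resize(a[120:220,140:240],None,fx=5,fy=5,interpolation=cv2.INTER_CUBIC)[:,:,::-1])
E
```

```text
time: 21.15
eef_pos: [0.3803, 0.2815, 0.0904]
orientation: [0.636, 0.771, -0.001, -0.001]
ft_force: [-4.7, 0.8, 7.0]
width: -0.0002
grip_force: 3.3
t 21.15 p [0.3803 0.2815 0.0904] shift units now-axes [ 0.01  0.03 -0.02] final-axes [ 0.01  0.03 -0.02] turn units [-0.02  0.    0.01] F [-4.7  0.8  7. ] w -0.0002 g 3.3
```

View pics/g7.png

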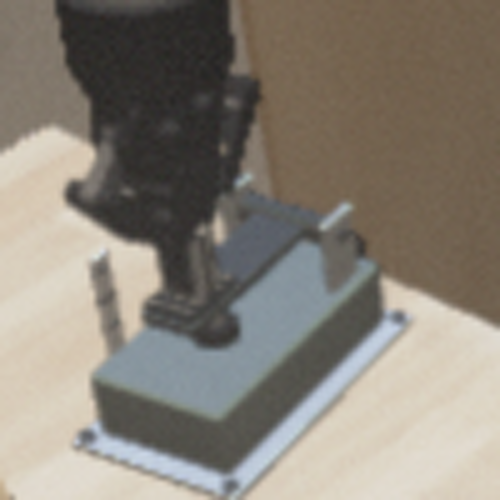

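The paddle is parallel to the enclosure top with the fingertips on the pad at (190, 300). The force is about 7 N, and the tip is about 14 mm below first contact, so it is level.

```bash
python3 -c "
from bench import bot
print(bot.finish_job())"
```

```text
the job is handed in; nothing more can be done
None
```

I handed the job in at about 21 s (limit 58 s), with all four scraps in the bay, the push block upright and released outside it, and the gripper holding the paddle level at about 7 N; no verdict came back.

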